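# Clear the shutter channel and take a pinhole light reading

### The job

Somebody left a wound copper choke (a thick ring) lying in the shutter channel of the light meter box: first take it out and set it down gently, flat in the shallow parts tray. Then slide the steel shutter plate (the one with the upright tab) one click, from its closed stop to the middle stop, so that the pinhole lies over the port; do not let it run on to the wide-open stop. Last, press the start button on the recorder fully down and let it go, leaving everything else on the bench where it is.

Things in the scene. Friction and masses are not known exactly. Their poses are not given: they have to be found in the camera images.
- meter_box: Light meter box, grey, 150 (x) by 230 (y) by 60 mm high, fixed. Origin: centre of its underside, z up. On its top (z = 60), along its y axis, runs an open channel 60 mm wide, between two rails (x = -40 to -30 and 30 to 40) and two end walls (inner faces at y = -106 and +92), all 6 mm high. The round port, 22 mm across, is in the channel floor at x = 0, y = 0.
- shutter (a joint): Shutter travel along the meter box's +y, in m: 0 = closed stop (starts within 4 mm of it), 0.036 = middle stop, 0.072 = wide open. A spring detent draws the plate to the nearest stop: leaving a stop takes about 7 N at first, less and less up to 18 mm on; from there, or 24 mm on at most, it springs ahead by itself and rests within 2 mm of the next stop. The choke in the channel blocks this.
- shutter_tab (a point): Middle of the top edge of the shutter's upright tab, a steel blade 34 mm wide (meter box x), 8 mm thick (y) and 32 mm high above the plate; its top is 98 mm above the bench. At the closed stop it stands at y = -96 mm of the meter box, just inside the -y end wall; it moves with the plate. Pushed on its -y face it slides the plate to +y.
- pinhole (a point): Centre of the 9 mm pinhole, on the top of the shutter plate (66 mm above the bench). The plate is bare steel, 58 mm wide and 5 mm thick; closed, it reaches from y = -102 to +16 mm of the meter box. The pinhole is 36 mm behind the part that covers the port when closed; another 36 mm behind it is a 24 mm hole.
- choke: Loose wound choke: a thick copper ring lying flat, 52 mm outside diameter, 24 mm hole, 22 mm high, about 90 g. Origin: centre of its underside. It starts in the channel on the +y side of the port, on the channel floor 60 mm above the bench.
- tray: Fixed empty parts tray, square, 150 by 150 mm, 25 mm high outside, walls and floor 3 mm thick. Origin: centre of its underside, axes along its sides.
- start_top (a point): Centre of the top of the recorder's start button, a round grey button 28 mm across in a black housing on top of the recorder. It is pressed straight down.
- start (a joint): Travel of the start button in m: 0 = up, 0.006 = fully down (about 5 N); it springs back.
- recorder: Fixed white recorder, 110 (x) by 130 (y) by 50 mm high, with a display on its top beside the start button. Origin: centre of its underside.
- breadboard: Loose bystander: breadboard 165 by 55 by 12 mm, lying flat. Origin: centre of its underside, x along its length.
- screwdriver: Loose bystander: screwdriver 160 mm long, lying along its x axis.
- capacitor: Loose bystander: black capacitor can, 24 mm across, 45 mm high, standing. Origin: centre of its underside.
- small_ring: Loose bystander: small dark ferrite ring, 28 mm across, 10 mm high, lying on the bench. Origin: centre of its underside.
- mug: Loose bystander: white mug, 80 mm across, 90 mm high. Origin: centre of its underside.
- multimeter: Loose bystander: black hand-held multimeter, 80 by 160 by 36 mm, lying flat. Origin: centre of its underside.
Things that resemble listed ones, but are neither listed nor needed, are in the scene too. Of the things like the choke, leave any that is green; of the rest the larger one is meant.

How it is judged (in metres and radians):
On the way, in this order (a step that is already met when the one before it is completed fails the run):
1. the choke lies flat in the parts tray, let go, while the shutter is still at its closed stop (x of choke in the frame of tray between -0.05 and 0.05 m and y of choke in the frame of tray between -0.05 and 0.05 m and z of choke in the frame of tray below 0.01 m and angle between choke's own z axis and vertical below 0.15 rad and contact force between the fingers and choke below 0.1 N and value of joint shutter below 0.012 m), for 0.2 s.
2. the shutter rests at its middle stop (value of joint shutter between 0.031 and 0.041 m and velocity of joint shutter between -0.02 and 0.02 m/s), for 0.3 s.
3. the start button is pressed fully down with the shutter at the middle stop (value of joint shutter between 0.031 and 0.041 m and value of joint start above 0.0045 m), for 0.05 s.
At the end, for the whole second after the job is handed in: The choke lies at rest flat in the tray, its centre within 50 mm of the tray's centre along each side of the tray and its underside less than 10 mm above the tray's underside; the shutter is within 5 mm of its middle stop; the start button is up again (x of choke in the frame of tray between -0.05 and 0.05 m and y of choke in the frame of tray between -0.05 and 0.05 m and z of choke in the frame of tray below 0.01 m and angle between choke's own z axis and vertical below 0.15 rad and value of joint shutter between 0.031 and 0.041 m and linear speed of choke below 0.02 m/s and value of joint start below 0.002 m); the robot touches nothing.
It fails at once if the shutter ran more than 16 mm past the middle stop, towards wide open (value of joint shutter above 0.052 m).
It fails at once if the choke was dropped: it fell faster than 0.8 m/s with no finger on it (linear speed of choke above 0.8 m/s and contact force between the fingers and choke below 0.1 N).
It fails at once if a bystander was moved by more than 20 mm (distance of any of breadboard, screwdriver, capacitor, small_ring, mug, multimeter from where it was at the start of the episode above 0.02 m).
It also fails if it takes over 61 s, if anything falls off the work surface, if the arm or the gripper's body presses on something with over 40 N, if the wrist force passes 120 N, or if a joint passes its speed limit or range.

### The arm

A 6-joint arm with a two-finger parallel gripper is mounted at the origin on the work surface. World frame = base frame: x ahead of the robot, y to its left, z up, the work surface at z = 0. Lengths are in m, angles in degrees, forces in N, time in s.
With the tool pointing down it reaches from about 0.25 to 0.725 m from the base axis. Payload 9.7 kg.
Tool frame: the origin (TCP) lies on the centre line of the jaws, within the pads' length; the fingertips stand 14 mm ahead of it and the grasp point (between the pads) lies 5 mm behind it; z points along the fingers, y is the line along which they close (so a half turn about z gives the same grasp; the last joint's range is limited). The gripper opens to 85 mm and grips with 20 to 120 N. Pads are 22 mm wide; open, the fingers measure 114 mm over their backs; the gripper's body (76 mm by 85 mm) begins 54 mm behind the grasp point. The pads swing forward as they close: fully open they stand 13 mm farther back than shut.
Start: joints at [75.287, 4.979, 10.078, 95.1, 0, 90], TCP at [0.14, 0.532, 0.245] pointing down, gripper open.
Joint ranges: [-179.16, 179.16], [-48.56, 103.87], [-65.8, 70.77], [-126.05, 130.52], [-82.76, 87.17], [-180, 180]. Speed limits (degrees/s): [127.2, 127.2, 147.25, 180, 180, 180].

### API

Orientations are given as [roll, pitch, yaw] about the fixed x, y, z axes, in that order (R = Rz(yaw) Ry(pitch) Rx(roll)).
In Python, from workcell import bot, camera, get_calibration, ticket gives the robot as it stands. The module is installed in compiled form; this text tells all that it offers.
- The arm moves only by the tool send_rows, never from a script. Its arguments are lists of equal length, an entry for each row: "linear": the shift along the tool's x, y, z in m, a list of three; "twist": the turn, a rotation vector about the tool's x, y, z in units of 10 degrees (1.0 is 10 degrees), a list of three; "gripper": the opening in per cent of the stroke, from 0 (shut) to 100 (fully open). In form: {"linear": [[x, y, z], ...], "twist": [[wx, wy, wz], ...], "gripper": [gripper, ...]}. A call has 1 to 8 rows; each row shifts and turns the commanded pose from where the row before left it, along the tool's axes as they then stand; what a row does not reach is not made up. A row lasts 1/8 s, in which the tool goes at most 62.5 mm and 10.7 degrees, less where a joint would pass 70% of its speed; a pose out of reach is approached as far as the arm can. A call with a gripper value outside its range is refused whole. The fingers move at their own pace and stop on an object; "grip_force" is the grip in N (left out, the last holds). Time passes only in rows, so rows that do not move let the fingers close. It gives the time, the measured TCP pose, the force, the opening and the grip force at its end, in the units of the state.
- bot.get_obs(): the state, without advancing time (a new reading comes with each control period).
- camera(name): name is "scene" or "top" or "wrist"; returns the picture (400x640x3 uint8, red, green, blue); there is no depth.
- get_calibration(name): a dict with "fx", "fy", "cx", "cy" (pixels), "origin" and "orientation" of the camera in the world; the wrist camera has in their place "hand_eye" (4x4, takes a point from camera to tool coordinates, whose origin is the TCP and whose axes are the flange's). Camera axes: x right, y down, z forward; pixel columns grow to the right and rows downward; lengths in m; the calibration is good to about 2 mm. A picture is of the moment at which its call begins: read the wrist's pose just before it. get_calibration takes no time and is no camera call.
- ticket.job_done(): hands the job in; it is judged then, once.
The state is a dict: "time": time; "q": joint angles; "qd": joint speeds; "joint_efforts": joint torques, N m; "ee_pos": TCP position; "tcp_rot": TCP orientation; "wrist_force": force on the tool from outside, world axes, zero at the start; "torque": the same for the moment, N m; "opening": finger opening in m; "grasp_force": force on a finger pad.
Only numpy, scipy, OpenCV 4.12 (cv2) and the standard library are available. Lean on these libraries where they do the work, as an engineer would, in place of code of your own. Each camera call takes 0.05 s, during which the arm holds its last target. There are 200 camera calls.

## Working session

There is one attempt and no reset: what is moved stays moved. The work goes in short steps, Python scripts to look and compute and a tool call to move; the robot and the scene stay as the last step left them, time stands still between calls to the robot, and variables do not carry over. Pictures are saved under pics/ and viewed, at most 10 in all, crops included, and the job is handed in when it is done.

Besides the shell and the picture viewer there is one more tool, called after "Emit:" as name(argument=value, ...), one argument or row to a line, values as JSON. send_rows: Moves the arm, as the interface text tells. Its arguments: {"type":"object","properties":{"linear":{"type":"array"},"twist":{"type":"array"},"gripper":{"type":"array"},"grip_force":{"type":"number"}},"required":["linear","twist","gripper"]}

```bash
mkdir -p pics; python3 - <<'E'
from workcell import bot,camera,get_calibration
import cv2,json
for n in ["scene","top"]:
    im=camera(n); cv2.imwrite(f"pics/{n}0.png",im[:,:,::-1]); print(n,get_calibration(n))
print(get_calibration("wrist")); print(bot.get_obs())
E
```

```text
scene {'fx': 489.4576319391574, 'fy': 489.4576319391574, 'cx': 317.01080531189325, 'cy': 199.12542239283863, 'origin': array([1.22906723, 0.20203558, 1.11398859]), 'orientation': array([-146.40797807,    0.94111526,  106.75440131])}
top {'fx': 506.4638560363938, 'fy': 506.4638560363938, 'cx': 324.0641231712025, 'cy': 195.66992722552504, 'origin': array([3.84738421e-01, 8.45341531e-04, 1.22053730e+00]), 'orientation': array([-170.04142255,   -1.66426942,  -91.02672061])}
{'fx': 329.5667628260026, 'fy': 329.5667628260026, 'cx': 320.78611481910116, 'cy': 198.64632173373408, 'hand_eye': array([[-6.64043807e-04, -9.61742943e-01, -2.73952678e-01,
         6.90744236e-02],
       [ 9.99999325e-01, -3.77438694e-04, -1.09889182e-03,
         5.92633161e-05],
       [ 9.53451115e-04, -2.73953223e-01,  9.61742545e-01,
        -1.28204327e-01],
       [ 0.00000000e+00,  0.00000000e+00,  0.00000000e+00,
         1.00000000e+00]])}
{'time': 0.1, 'q': array([7.52864391e+01, 5.00741996e+00, 1.00398299e+01, 9.50996790e+01,
       4.06523392e-04, 9.00022413e+01]), 'qd': array([-0.00943204, -0.02671789,  0.11886404,  0.01676835, -0.09232663,
        0.12061351]), 'joint_efforts': array([-8.28260490e-04, -5.21559834e+01,  4.65653336e+01,  1.60389533e-02,
       -1.08534589e-04,  5.14932438e-06]), 'ee_pos': array([0.13964373, 0.53178502, 0.24466652]), 'tcp_rot': array([-1.79932731e+02, -4.03891697e-04,  1.65284197e+02]), 'wrist_force': array([-0.52093393,  0.05809697,  0.0298881 ]), 'torque': array([-0.01236565,  0.00832118,  0.01889171]), 'grasp_force': 0.0, 'opening': 0.08553411959547205}
```

View pics/top0.png

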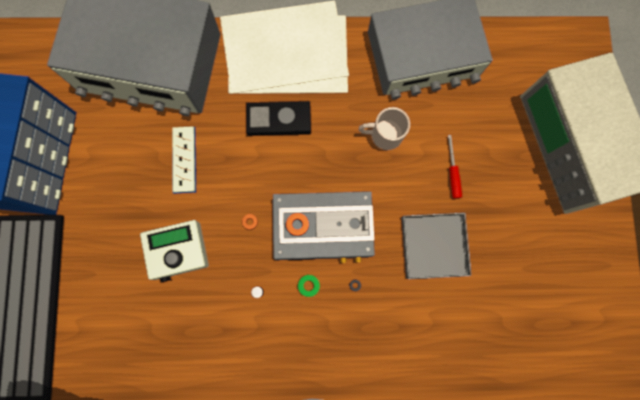

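View pics/scene0.png

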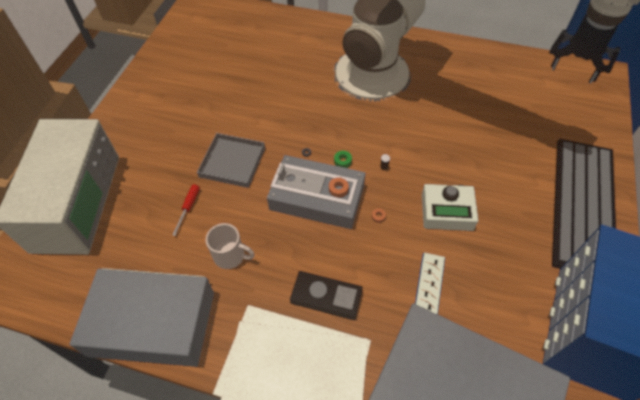

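Top view: in the channel there is an orange ring at (297,224), with a smaller orange ring at (250,222) on the bench and a green one at (309,286). The one in the channel is the choke: not green, and larger. The tab is at about (363,224), the tray at (436,246) and the recorder button at (173,259). I'll now measure these and make one enlarged crop.

```bash
cat > h.py <<'E'
import numpy as np,cv2
from scipy.spatial.transform import Rotation as R
from workcell import bot,camera,get_calibration
def cam(n,obs=None):
    c=get_calibration(n); K=(c['fx'],c['fy'],c['cx'],c['cy'])
    if n=='wrist':
        T=np.eye(4);T[:3,:3]=R.from_euler('xyz',obs['tcp_rot'],degrees=True).as_matrix();T[:3,3]=obs['ee_pos'];T=T@c['hand_eye']
        return K,T[:3,3],T[:3,:3]
    return K,np.array(c['origin']),R.from_euler('xyz',c['orientation'],degrees=True).as_matrix()
def toplane(C,px,z):
    K,o,M=C; px=np.atleast_2d(np.array(px,float))
    d=np.c_[(px[:,0]-K[2])/K[0],(px[:,1]-K[3])/K[1],np.ones(len(px))]@M.T
    return (o+d*((z-o[2])/d[:,2])[:,None])[:,:2]
def blobs(mask,amin=30):
    n,_,s,c=cv2.connectedComponentsWithStats(mask.astype(np.uint8)*255)
    return [(c[i],s[i]) for i in range(1,n) if s[i][4]>=amin]
def rect(C,m,z):
    cs,_=cv2.findContours(m.astype(np.uint8),0,2); c=max(cs,key=cv2.contourArea)
    p=toplane(C,cv2.convexHull(c)[:,0],z); return cv2.minAreaRect((p*1000).astype(np.float32))
E
python3 - <<'E'
from h import *
for n in ["top","scene"]:
    im=cv2.imread(f"pics/{n}0.png"); C=cam(n); hsv=cv2.cvtColor(im,cv2.COLOR_BGR2HSV); H,S,V=cv2.split(hsv)
    print(n,"orange")
    for c,s in blobs((H<12)&(S>165)&(V>150)): print(c.round(1),s,toplane(C,c,.082),toplane(C,c,.01))
    low=(S<70)
    for name,box,z in ([("box",(265,185,382,266),.06),("tray",(396,205,478,285),.025),("rec",(135,212,212,282),.05)] if n=="top" else [("box",(262,150,372,232),.06),("tray",(190,130,272,190),.025),("rec",(418,178,484,236),.05)]):
        m=np.zeros_like(S);x0,y0,x1,y1=box;m[y0:y1,x0:x1]=low[y0:y1,x0:x1]
        m=cv2.morphologyEx(m,2,np.ones((3,3)))
        r=rect(C,m,z); print(name,r)
    if n=="top": print("btn",toplane(C,[173,258.5],.06),"tab",toplane(C,[[363,224]],.098)); cv2.imwrite("pics/c0.png",cv2.resize(im[180:300,130:480],None,fx=2.28,fy=2.28,interpolation=2))
E
```

```text
top orange
[456.7 181.6] [451 165  12  34 286] [[ 0.61312083 -0.34333469]] [[ 0.62756351 -0.3651003 ]]
[248.5 222.3] [242 214  15  16  87] [[0.52529079 0.13564737]] [[0.53417919 0.14417212]]
[293.6 226.9] [286 214  22  21  61] [[0.51356804 0.0342088 ]] [[0.5217151  0.03631868]]
[297.1 223.3] [291 218  13  13  47] [[0.52155086 0.02617093]] [[0.53020274 0.0277725 ]]
box ((519.5416870117188, -32.63572692871094), (149.96128845214844, 230.32174682617188), 0.8060375452041626)
tray ((471.6488037109375, -300.11273193359375), (147.3644561767578, 150.84007263183594), 1.9379048347473145)
rec ((466.5441589355469, 308.909912109375), (117.12189483642578, 133.88946533203125), 12.855938911437988)
btn [[0.44828781 0.30734674]] tab [[ 0.51592795 -0.12117548]]
scene orange
[189.1 195.1] [182 184  15  24 157] [[ 0.65649012 -0.32987349]] [[ 0.61654244 -0.36698384]]
box ((533.5408325195312, -29.937454223632812), (180.4598846435547, 235.18316650390625), 0.8642537593841553)
tray ((478.1064147949219, -295.679931640625), (156.23846435546875, 152.4692840576172), 1.7341179847717285)
rec ((483.23126220703125, 314.859375), (133.51402282714844, 135.76361083984375), 12.626591682434082)
```

View pics/c0.png

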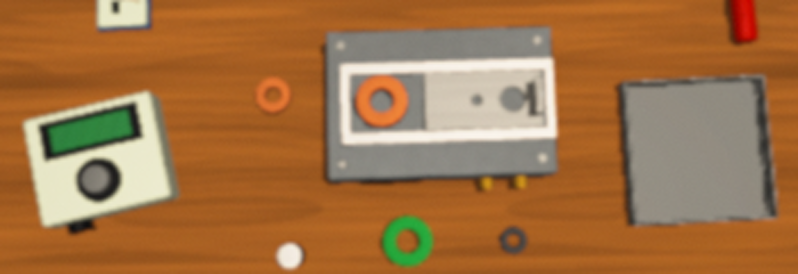

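The crop confirms it: the orange ring in the channel, at crop (382,101) or top (297.5,224.3), is the larger orange one. The small orange ring and the green one are decoys. I'm swinging over to it now.

Emit:
send_rows(
  linear=[
    [-0.058,-0.005,0.003],
    [-0.058,-0.005,0.003],
    [-0.058,-0.005,0.003],
    [-0.058,-0.005,0.003],
    [-0.058,-0.005,0.003],
    [-0.058,-0.005,0.003],
    [-0.058,-0.005,0.003],
    [-0.058,-0.005,0.003],
  ],
  twist=[
    [0,0,0.6],
    [0,0,0.6],
    [0,0,0.6],
    [0,0,0.6],
    [0,0,0.6],
    [0,0,0.6],
    [0,0,0.6],
    [0,0,0.6],
  ],
  gripper=[100,100,100,100,100,100,100,100],
)

```text
time: 1.1
ee_pos: [0.4839, 0.2356, 0.2207]
tcp_rot: [-180.0, -0.0, 117.1]
wrist_force: [0.5, 0.4, -0.3]
opening: 0.0855
grasp_force: 0.0
```

Emit:
send_rows(
  linear=[
    [-0.055,-0.005,0.0],
    [-0.05,-0.005,0.0],
    [-0.045,-0.005,0.0],
    [0,0,0],
    [0,0,0],
  ],
  twist=[
    [0,0,0.6],
    [0,0,0.6],
    [0,0,0.6],
    [0,0,0.6],
    [0,0,0.2],
  ],
  gripper=[100,100,100,100,100],
)

```text
time: 1.72
ee_pos: [0.5243, 0.0925, 0.221]
tcp_rot: [-180.0, 0.0, 91.2]
wrist_force: [-0.4, 0.5, -0.2]
opening: 0.0853
grasp_force: 0.0
```

```bash
cat >> h.py <<'E'
def go(t,yaw=None):
    """shift in tool axes to world target t, and twist about tool z"""
    o=bot.get_obs(); r=R.from_euler('xyz',o['tcp_rot'],degrees=True)
    print('t',o['time'],'pos',o['ee_pos'].round(4),'rot',o['tcp_rot'].round(2),'open',round(o['opening'],4),'F',o['wrist_force'].round(1),'grip',o['grasp_force'])
    print('lin',r.inv().apply(np.array(t)-o['ee_pos']).round(4))
    if yaw is not None: print('rotvec/10',((r.inv()*R.from_euler('xyz',[180,0,yaw],degrees=True)).as_rotvec(degrees=True)/10).round(3))
E
python3 - <<'E'
from h import *
go([.519,.026,.2],90.8)
o=bot.get_obs(); im=cv2.cvtColor(camera('wrist'),4); C=cam('wrist',o); cv2.imwrite('pics/w1.png',im)
H,S,V=cv2.split(cv2.cvtColor(im,40))
for c,s in blobs((H<14)&(S>165)&(V>100),200): print(c.round(1),s,toplane(C,c,.082),toplane(C,[s[0]+s[2]/2,s[1]+s[3]/2],.082))
E
```

```text
t 1.725 pos [0.5243 0.0925 0.221 ] rot [-179.97    0.     91.17] open 0.0853 F [-0.4  0.5 -0.2] grip 0.0
lin [-0.0663 -0.0066  0.021 ]
rotvec/10 [-0.003  0.     0.037]
```

View pics/w1.png

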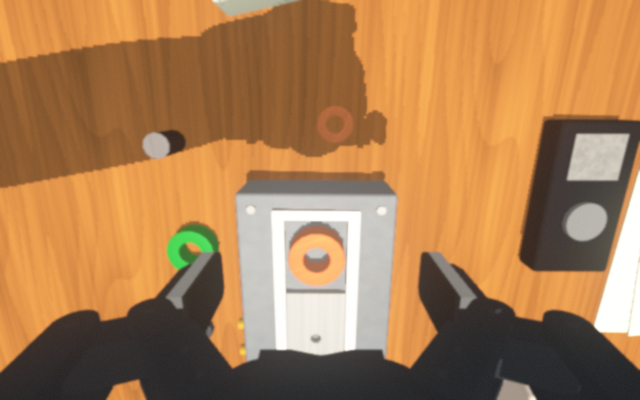

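The wrist view shows the choke at (317,259) in the channel, with the capacitor at (157,145), the green ring at (192,248) and the small orange ring in shadow at (335,123). I'll compute the choke's centre.

```bash
python3 - <<'E'
from h import *
o=bot.get_obs(); im=cv2.imread('pics/w1.png'); C=cam('wrist',o)
H,S,V=cv2.split(cv2.cvtColor(im,40))
m=np.zeros_like(S); m[222:292,286:348]=(S>110)[222:292,286:348]
cs,_=cv2.findContours(m,0,2); c=max(cs,key=cv2.contourArea); print(cv2.boundingRect(c))
p=toplane(C,c[:,0],.076)*1000; (x,y),r=cv2.minEnclosingCircle(p.astype(np.float32)); print(x,y,r)
h=np.zeros_like(S); h[244:276,300:333]=255; h[m>0]=0
for cc,s in blobs(h): print('hole',cc,s,toplane(C,cc,.082))
# shutter end edge (dark line) and box edges for pose
e=toplane(C,[[238,215],[392,215]],.06); print(e,toplane(C,[[250.5,210],[381.5,210],[315.5,338]],.063))
go([x/1000,y/1000,.2],90.8)
E
```

```text
(289, 227, 56, 58)
521.1983642578125 29.82173728942871 28.853107452392578
hole [316.2662116  254.73720137] [305 247  23  16 293] [[0.52159122 0.03420585]]
[[0.44830911 0.06239949]
 [0.59088872 0.06530061]] [[ 0.46073446  0.06849059]
 [ 0.58023419  0.07091948]
 [ 0.52218487 -0.06849544]]
t 1.775 pos [0.5242 0.093  0.221 ] rot [-179.97   -0.     91.18] open 0.085 F [ 0.5  0.3 -0.1] grip 0.0
lin [-0.0631 -0.0043  0.021 ]
rotvec/10 [-0.003 -0.     0.038]
```

Emit:
send_rows(
  linear=[
    [-0.032,-0.0025,0.02],
    [-0.032,-0.0025,0.02],
    [0,0,0.04],
    [0,0,0.03],
    [0,0,0.015],
    [0,0,0.008],
    [0,0,0.006],
    [0,0,0],
  ],
  twist=[
    [0,0,0.04],
    [0,0,0],
    [0,0,0],
    [0,0,0],
    [0,0,0],
    [0,0,0],
    [0,0,0],
    [0,0,0],
  ],
  gripper=[100,100,100,100,100,100,100,100],
  grip_force=25,
)

```text
time: 2.78
ee_pos: [0.5208, 0.029, 0.0827]
tcp_rot: [180.0, -0.0, 90.9]
wrist_force: [0.6, 0.4, 0.5]
opening: 0.0857
grasp_force: 0.0
```

Emit:
send_rows(
  linear=[
    [0,0,0],
    [0,0,0],
    [0,0,0],
    [0,0,0],
    [0,0,0],
    [0,0,0],
  ],
  twist=[
    [0,0,0],
    [0,0,0],
    [0,0,0],
    [0,0,0],
    [0,0,0],
    [0,0,0],
  ],
  gripper=[55,50,50,50,50,50],
)

```text
time: 3.52
ee_pos: [0.5208, 0.0289, 0.0832]
tcp_rot: [179.9, -0.0, 90.9]
wrist_force: [-1.1, -0.2, 6.3]
opening: 0.0512
grasp_force: 25.6
```

Emit:
send_rows(
  linear=[
    [0,0,-0.002],
    [0,0,-0.005],
    [0,0,-0.01],
    [0,0,-0.02],
    [0,0,-0.02],
    [0,0,-0.02],
    [0,0,-0.02],
    [0,0,0],
  ],
  twist=[
    [0,0,0],
    [0,0,0],
    [0,0,0],
    [0,0,0],
    [0,0,0],
    [0,0,0],
    [0,0,0],
    [0,0,0],
  ],
  gripper=[45,45,45,45,45,45,45,45],
  grip_force=30,
)

```text
time: 4.53
ee_pos: [0.5213, 0.029, 0.1812]
tcp_rot: [179.8, -0.0, 90.9]
wrist_force: [0.3, -0.2, -0.7]
opening: 0.0507
grasp_force: 31.4
```

```bash
python3 - <<'E'
from h import *
go([.4716,-.3,.18],90.8-36)
cv2.imwrite('pics/w2.png',cv2.resize(cv2.cvtColor(camera('wrist'),4)[200:],None,fx=1.25,fy=1.25))
E
```

```text
t 4.525 pos [0.5213 0.029  0.1812] rot [ 1.7983e+02 -1.0000e-02  9.0890e+01] open 0.0507 F [ 0.3 -0.2 -0.7] grip 31.41798541881144
lin [-0.3282 -0.0548  0.0009]
rotvec/10 [ 0.017 -0.006  3.609]
```

View pics/w2.png

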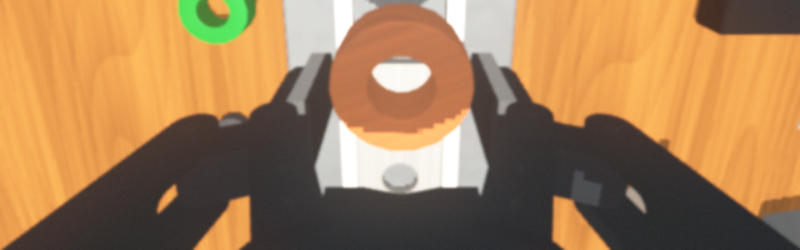

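The choke is held level and centred between the pads, at about (400,78) in the crop. Next it goes to the tray.

Emit:
send_rows(
  linear=[
    [-0.03,-0.005,0],
    [-0.048,-0.008,0],
    [-0.048,-0.008,0],
    [-0.048,-0.008,0],
    [-0.048,-0.008,0],
    [-0.048,-0.008,0],
    [-0.038,-0.006,0],
    [-0.02,-0.004,0],
  ],
  twist=[
    [0,0,0],
    [0,0,0],
    [0,0,0],
    [0,0,0],
    [0,0,0],
    [0,0,0],
    [0,0,0],
    [0,0,0],
  ],
  gripper=[45,45,45,45,45,45,45,45],
)

```text
time: 5.58
ee_pos: [0.4698, -0.3014, 0.178]
tcp_rot: [-179.9, -0.0, 90.8]
wrist_force: [-0.1, 0.4, -0.5]
opening: 0.051
grasp_force: 31.4
```

Emit:
send_rows(
  linear=[
    [0,0,0.02],
    [0,0,0.03],
    [0,0,0.03],
    [0,0,0.03],
    [0,0,0.02],
    [0,0,0.01],
    [0,0,0.006],
    [0,0,0],
  ],
  twist=[
    [0,0,0],
    [0,0,0],
    [0,0,0],
    [0,0,0],
    [0,0,0],
    [0,0,0],
    [0,0,0],
    [0,0,0],
  ],
  gripper=[45,45,45,45,45,45,45,45],
)

```text
time: 6.58
ee_pos: [0.4707, -0.2998, 0.0334]
tcp_rot: [180.0, -0.0, 90.9]
wrist_force: [-0.8, 0.7, 0.1]
opening: 0.0509
grasp_force: 31.4
```

Emit:
send_rows(
  linear=[
    [0,0,0.002],
    [0,0,0.002],
    [0,0,0.001],
    [0,0,0.001],
    [0,0,0],
  ],
  twist=[
    [0,0,0],
    [0,0,0],
    [0,0,0],
    [0,0,0],
    [0,0,0],
  ],
  gripper=[45,45,45,45,45],
)

```text
time: 7.2
ee_pos: [0.4706, -0.2999, 0.0273]
tcp_rot: [-180.0, -0.0, 90.9]
wrist_force: [0.3, 0.1, -0.4]
opening: 0.0508
grasp_force: 31.4
```

Emit:
send_rows(
  linear=[
    [0,0,0.001],
    [0,0,0.001],
    [0,0,0],
    [0,0,0],
  ],
  twist=[
    [0,0,0],
    [0,0,0],
    [0,0,0],
    [0,0,0],
  ],
  gripper=[45,45,45,45],
)

```text
time: 7.7
ee_pos: [0.4707, -0.2999, 0.0263]
tcp_rot: [180.0, 0.0, 90.9]
wrist_force: [-2.4, 1.4, 6.8]
opening: 0.0507
grasp_force: 32.1
```

Emit:
send_rows(
  linear=[
    [0,0,0],
    [0,0,0],
    [0,0,0],
    [0,0,0],
    [0,0,-0.01],
    [0,0,-0.03],
    [0,0,-0.05],
    [0,0,-0.05],
  ],
  twist=[
    [0,0,0],
    [0,0,0],
    [0,0,0],
    [0,0,0],
    [0,0,0],
    [0,0,0],
    [0,0,0],
    [0,0,0],
  ],
  gripper=[65,75,85,85,85,85,85,85],
)

```text
time: 8.7
ee_pos: [0.4704, -0.2998, 0.1674]
tcp_rot: [180.0, 0.0, 90.9]
wrist_force: [0.1, 0.2, -0.5]
opening: 0.0722
grasp_force: 0.0
```

```bash
python3 - <<'E'
from h import *
go([.52,-.129,.2],180.9)
a=cv2.cvtColor(camera('wrist'),4); b=cv2.cvtColor(camera('top'),4); cv2.imwrite('pics/top3.png',b)
cv2.imwrite('pics/w3.png',np.hstack([cv2.resize(a,(400,250)),cv2.resize(b[150:300,260:500],(400,250))]))
E
```

```text
t 8.7 pos [ 0.4704 -0.2998  0.1674] rot [1.7999e+02 1.0000e-02 9.0890e+01] open 0.0722 F [ 0.1  0.2 -0.5] grip 0.0
lin [ 0.17    0.0522 -0.0326]
rotvec/10 [ 0.000e+00  2.000e-03 -9.001e+00]
```

View pics/w3.png

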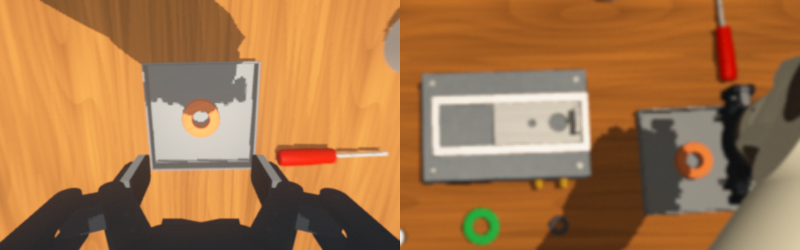

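The choke lies flat near the tray's centre, at left-panel (201,118) with the tray spanning 143–260. The shutter is unmoved. Next I turn the tool to grip the tab.

Emit:
send_rows(
  linear=[
    [0,0,-0.006],
    [0,0,-0.006],
    [0,0,-0.006],
    [0,0,-0.006],
    [0,0,-0.006],
    [0,0,-0.006],
    [0,0,0],
    [0,0,0],
  ],
  twist=[
    [0,0,1.0],
    [0,0,1.0],
    [0,0,1.0],
    [0,0,1.0],
    [0,0,1.0],
    [0,0,1.0],
    [0,0,1.0],
    [0,0,1.0],
  ],
  gripper=[60,50,50,50,50,50,50,50],
)

```text
time: 9.8
ee_pos: [0.4706, -0.2999, 0.2014]
tcp_rot: [180.0, -0.0, 10.6]
wrist_force: [0.0, -0.6, -0.2]
opening: 0.0427
grasp_force: 0.0
```

Emit:
send_rows(
  linear=[
    [0,0,0],
    [0.012,-0.043,0],
    [0.012,-0.043,0],
    [0.012,-0.043,0],
    [0.013,-0.044,0],
    [0,0,0],
    [0,0,0],
  ],
  twist=[
    [0,0,1.0],
    [0,0,0],
    [0,0,0],
    [0,0,0],
    [0,0,0],
    [0,0,0],
    [0,0,0],
  ],
  gripper=[50,50,50,50,50,50,50],
)

```text
time: 10.68
ee_pos: [0.5168, -0.1263, 0.2013]
tcp_rot: [180.0, 0.0, 0.9]
wrist_force: [0.9, -0.0, 0.2]
opening: 0.0429
grasp_force: 0.0
```

```bash
python3 - <<'E'
from h import *
go([.52,-.127,.09],0.9)
o=bot.get_obs(); a=cv2.cvtColor(camera('wrist'),4); C=cam('wrist',o); cv2.imwrite('pics/w4.png',a)
print(toplane(C,[[320,250],[320,350]],.098))
E
```

```text
t 10.675 pos [ 0.5168 -0.1263  0.2013] rot [179.98   0.     0.92] open 0.0429 F [ 0.9 -0.   0.2] grip 0.0
lin [0.0032 0.0007 0.1113]
rotvec/10 [0.002 0.    0.002]
[[ 0.47983096 -0.1265375 ]
 [ 0.38822471 -0.12788125]]
```

View pics/w4.png

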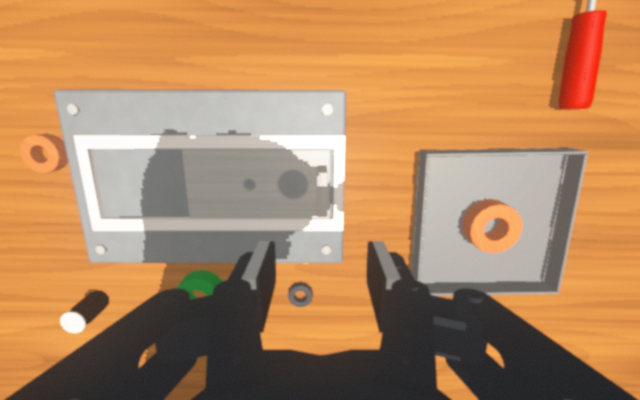

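```bash
python3 - <<'E'
from h import *
o=bot.get_obs(); C=cam('wrist',o)
print('pin',toplane(C,[[250,184]],.066),'tab',toplane(C,[[318,188],[324,188],[330,188]],.098),'hole',toplane(C,[[293,184]],.066))
a=cv2.imread('pics/w4.png'); cv2.imwrite('pics/w4c.png',cv2.resize(a[130:240,220:360],None,fx=5,fy=5,interpolation=2))
E
```

```text
pin [[ 0.52312858 -0.06880723]] tab [[ 0.52859329 -0.12480712]
 [ 0.52865479 -0.12915093]
 [ 0.5287163  -0.1334949 ]] hole [[ 0.52362885 -0.10410794]]
```

View pics/w4c.png

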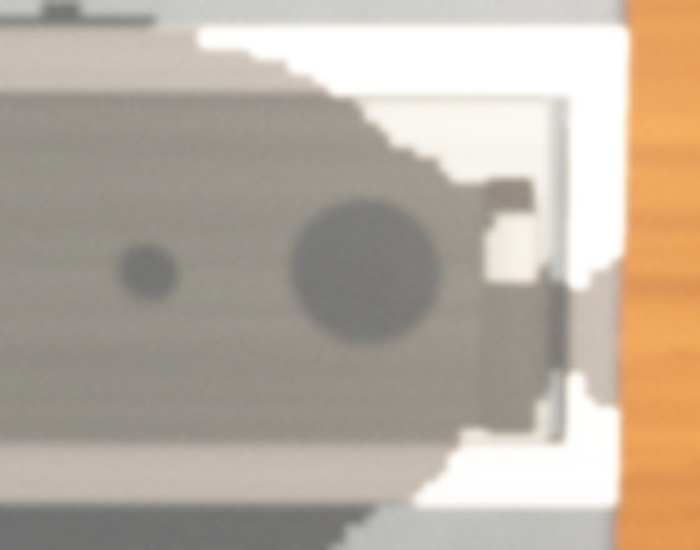

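The crop shows the tab's top spanning full-image columns 316–327 and rows 172–216. That puts its centre near (0.521, −0.1275), and the shutter is closed. I'm descending around it and closing.

Emit:
send_rows(
  linear=[
    [0.004,0.001,0.02],
    [0,0,0.035],
    [0,0,0.03],
    [0,0,0.015],
    [0,0,0.008],
    [0,0,0.003],
    [0,0,0],
    [0,0,0],
  ],
  twist=[
    [0,0,0],
    [0,0,0],
    [0,0,0],
    [0,0,0],
    [0,0,0],
    [0,0,0],
    [0,0,0],
    [0,0,0],
  ],
  gripper=[50,50,50,50,50,50,30,20],
  grip_force=20,
)

```text
time: 11.72
ee_pos: [0.5213, -0.1272, 0.0911]
tcp_rot: [180.0, -0.1, 0.9]
wrist_force: [-0.0, -0.7, -0.2]
opening: 0.017
grasp_force: 0.0
```

Emit:
send_rows(
  linear=[
    [0,0,0],
    [0,0,0],
    [0,0,0],
    [0,0,0],
  ],
  twist=[
    [0,0,0],
    [0,0,0],
    [0,0,0],
    [0,0,0],
  ],
  gripper=[10,5,5,5],
)

```text
time: 12.22
ee_pos: [0.5212, -0.127, 0.0907]
tcp_rot: [-180.0, -0.0, 0.9]
wrist_force: [1.1, 2.2, 6.0]
opening: 0.0072
grasp_force: 23.5
```

Emit:
send_rows(
  linear=[
    [0,-0.002,0],
    [0,-0.003,0],
    [0,-0.003,0],
    [0,-0.003,0],
    [0,-0.003,0],
    [0,-0.003,0],
    [0,-0.003,0],
    [0,-0.003,0],
  ],
  twist=[
    [0,0,0],
    [0,0,0],
    [0,0,0],
    [0,0,0],
    [0,0,0],
    [0,0,0],
    [0,0,0],
    [0,0,0],
  ],
  gripper=[5,5,5,5,5,5,5,5],
)

```text
time: 13.22
ee_pos: [0.5208, -0.1041, 0.0907]
tcp_rot: [180.0, -0.0, 0.9]
wrist_force: [-0.7, 0.6, 6.0]
opening: 0.0074
grasp_force: 23.5
```

Emit:
send_rows(
  linear=[
    [0,-0.003,0],
    [0,-0.003,0],
    [0,-0.003,0],
    [0,-0.003,0],
    [0,0,0],
    [0,0,0],
  ],
  twist=[
    [0,0,0],
    [0,0,0],
    [0,0,0],
    [0,0,0],
    [0,0,0],
    [0,0,0],
  ],
  gripper=[5,5,5,5,5,5],
)

```text
time: 13.98
ee_pos: [0.5206, -0.0913, 0.0906]
tcp_rot: [-179.9, -0.0, 0.9]
wrist_force: [-0.9, 4.5, 5.2]
opening: 0.0078
grasp_force: 23.6
```

Emit:
send_rows(
  linear=[
    [0,0,0],
    [0,0,0],
    [0,0,0],
    [0,0,0],
    [0,0,-0.01],
    [0,0,-0.03],
    [0,0,-0.05],
    [0,0,-0.03],
  ],
  twist=[
    [0,0,0],
    [0,0,0],
    [0,0,0],
    [0,0,0],
    [0,0,0],
    [0,0,0],
    [0,0,0],
    [0,0,0],
  ],
  gripper=[15,25,35,40,40,40,40,40],
)

```text
time: 14.98
ee_pos: [0.5208, -0.0922, 0.2136]
tcp_rot: [180.0, -0.2, 0.9]
wrist_force: [0.1, 0.2, -0.3]
opening: 0.0336
grasp_force: 0.0
```

```bash
python3 - <<'E'
from h import *
go([.448,.307,.2],0.9)
o=bot.get_obs(); a=cv2.cvtColor(camera('wrist'),4); C=cam('wrist',o); cv2.imwrite('pics/w5.png',a)
for r in cv2.split(a)[1][176:212:6,200:340:4]: print(*r)
for c in (200,250,270,290,330): print(c,toplane(C,[[c,190]],.066))
E
```

```text
t 14.975 pos [ 0.5208 -0.0922  0.2136] rot [ 1.7997e+02 -1.6000e-01  8.8000e-01] open 0.0336 F [ 0.1  0.2 -0.3] grip 0.0
lin [-0.0666 -0.4003  0.0131]
rotvec/10 [ 0.003 -0.016 -0.002]
144 144 142 142 143 144 142 142 142 143 142 143 143 143 143 144 145 145 145 145 142 124 121 122 124 134 150 151 151 201 211 221 206 198 191
142 144 143 143 144 144 145 145 146 145 145 142 97 113 144 146 146 147 148 144 122 121 122 120 124 123 129 151 152 225 235 227 165 127 128
146 146 147 146 147 146 146 147 146 147 147 131 58 55 130 147 149 150 149 143 119 122 121 121 124 122 125 150 152 146 149 150 128 125 125
143 144 145 142 144 144 145 145 144 144 142 145 142 142 145 144 145 145 147 147 130 120 121 121 121 122 136 148 148 144 149 144 125 124 126
142 143 143 143 143 143 142 142 141 143 143 144 144 143 143 145 145 146 146 147 147 143 133 129 136 148 150 151 149 145 147 146 138 127 127
142 142 142 142 142 143 142 142 141 142 142 142 142 141 142 142 142 142 141 141 143 144 144 143 146 146 146 145 146 146 147 190 190 147 142
200 [[0.51866352 0.01171613]]
250 [[ 0.519286 -0.031438]]
270 [[ 0.51953507 -0.04870484]]
290 [[ 0.51978418 -0.06597463]]
330 [[ 0.52028252 -0.10052311]]
```

View pics/w5.png

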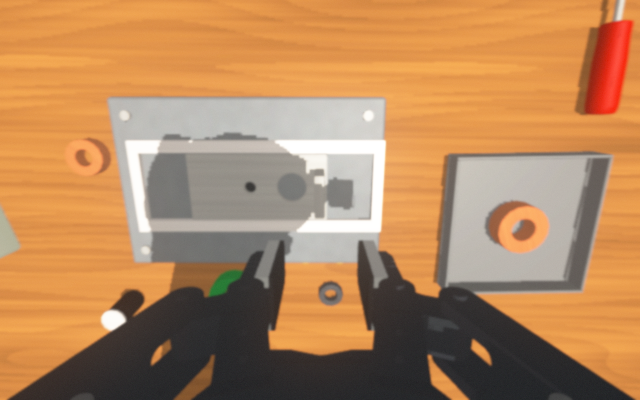

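The wrist view shows the pinhole at (250,187), now black over the port at box y ≈ 0, so the shutter is at its middle stop. The choke is in the tray at (523,228). I'm moving to the recorder.

Emit:
send_rows(
  linear=[
    [-0.008,-0.05,0],
    [-0.008,-0.05,0],
    [-0.009,-0.05,0],
    [-0.009,-0.05,0],
    [-0.009,-0.05,0],
    [-0.008,-0.05,0],
    [-0.008,-0.05,0],
    [-0.008,-0.05,0],
  ],
  twist=[
    [0,0,0],
    [0,0,0],
    [0,0,0],
    [0,0,0],
    [0,0,0],
    [0,0,0],
    [0,0,0],
    [0,0,0],
  ],
  gripper=[0,0,0,0,0,0,0,0],
)

```text
time: 16.02
ee_pos: [0.4429, 0.1399, 0.2256]
tcp_rot: [-173.0, 0.1, 13.5]
wrist_force: [0.8, 0.3, -0.3]
opening: -0.0002
grasp_force: 0.0
```

Emit:
send_rows(
  linear=[
    [0,0,0],
    [0,0,0],
  ],
  twist=[
    [0,0,0],
    [0,0,0],
  ],
  gripper=[0,0],
)

```text
time: 16.27
ee_pos: [0.4437, 0.1387, 0.2253]
tcp_rot: [-173.1, 0.1, 13.4]
wrist_force: [-0.2, 0.4, 0.1]
opening: 0.0001
grasp_force: 0.0
```

```bash
python3 - <<'E'
from h import *
go([.448,.307,.2],0.9)
o=bot.get_obs(); a=cv2.cvtColor(camera('wrist'),4); C=cam('wrist',o); cv2.imwrite('pics/w6.png',a)
g=cv2.medianBlur(cv2.cvtColor(a,6),5)
c=cv2.HoughCircles(g,cv2.HOUGH_GRADIENT,1.2,20,param1=100,param2=25,minRadius=18,maxRadius=50)
for x in ([] if c is None else c[0][:6]): print(x,toplane(C,[x[:2]],.065))
E
```

```text
t 16.275 pos [0.4437 0.1387 0.2253] rot [-1.731e+02  1.100e-01  1.335e+01] open 0.0001 F [-0.2  0.4  0.1] grip 0.0
lin [ 0.0431 -0.1586  0.0446]
rotvec/10 [-0.686  0.086  1.243]
[168.6     131.40001  22.56   ] [[0.45183485 0.30404023]]
[365.40002  79.8      18.48   ] [[0.53436627 0.14199296]]
[449.40002 258.6      28.2    ] [[0.40211524 0.02625457]]
[619.80005 161.40001  20.28   ] [[ 0.51991858 -0.07060006]]
```

View pics/w6.png

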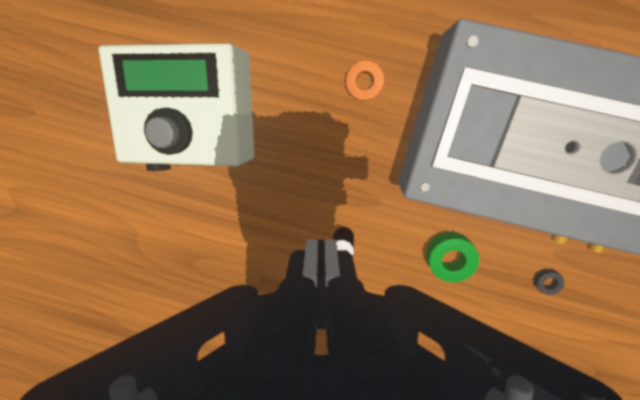

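```bash
python3 - <<'E'
from h import *
o=bot.get_obs(); print(o['q'].round(1),o['qd'].round(1))
go([.448,.307,.2],90)
C=cam('wrist',o)
for z in (.055,.06,.065,.07): print(z,toplane(C,[[161,131],[168,131]],z))
E
```

```text
[ 13.3  -7.1  -4.2  93.    6.9 180. ] [-0.5  0.2 -0.1  0.1  0.1 -0. ]
t 16.325 pos [0.4438 0.1385 0.2252] rot [-1.731e+02  1.300e-01  1.333e+01] open 0.0003 F [ 0.2 -0.1  0.7] grip 0.0
lin [ 0.043  -0.1588  0.0445]
rotvec/10 [-0.593 -0.451 -7.658]
0.055 [[0.44825978 0.31695562]
 [0.44994644 0.31009293]]
0.06 [[0.44939726 0.31397059]
 [0.45105555 0.30722331]]
0.065 [[0.45053474 0.31098555]
 [0.45216466 0.30435369]]
0.07 [[0.45167222 0.30800051]
 [0.45327378 0.30148407]]
```

The last joint hit its 180° range, which tilted the tool. I'll turn it back to yaw 90, upright, and then go to the button.

Emit:
send_rows(
  linear=[
    [0,0,0],
    [0,0,0],
    [0,0,0],
    [0,0,0],
    [0,0,0],
    [0,0,0],
    [0,0,0],
    [0,0,0],
  ],
  twist=[
    [-0.074,-0.056,-0.957],
    [-0.074,-0.056,-0.957],
    [-0.074,-0.056,-0.957],
    [-0.074,-0.056,-0.957],
    [-0.074,-0.056,-0.957],
    [-0.074,-0.056,-0.957],
    [-0.074,-0.056,-0.957],
    [-0.074,-0.056,-0.957],
  ],
  gripper=[0,0,0,0,0,0,0,0],
)

```text
time: 17.32
ee_pos: [0.4439, 0.1382, 0.225]
tcp_rot: [180.0, -0.0, 90.2]
wrist_force: [0.9, 0.8, -0.5]
opening: -0.0002
grasp_force: 0.0
```

```bash
python3 - <<'E'
from h import *
go([.449,.26,.2],90); print(bot.get_obs()['q'].round(1))
E
```

```text
t 17.325 pos [0.4439 0.1382 0.225 ] rot [179.99  -0.    90.25] open -0.0002 F [ 0.9  0.8 -0.5] grip 0.0
lin [0.1218 0.0056 0.025 ]
rotvec/10 [ 0.001 -0.     0.025]
[ 17.3  -7.   -4.   93.   -0.  107. ]
```

Emit:
send_rows(
  linear=[
    [0.04,0.001,0],
    [0.045,0.002,0],
    [0.045,0.002,0],
    [0.03,0.001,0],
    [0,0,0],
    [0,0,0],
  ],
  twist=[
    [0,0,0],
    [0,0,0],
    [0,0,0],
    [0,0,0],
    [0,0,0],
    [0,0,0],
  ],
  gripper=[0,0,0,0,0,0],
)

```text
time: 18.08
ee_pos: [0.4498, 0.2979, 0.2252]
tcp_rot: [-180.0, -0.0, 90.0]
wrist_force: [0.0, 0.2, -0.1]
opening: 0.0003
grasp_force: 0.0
```

```bash
python3 - <<'E'
from h import *
o=bot.get_obs(); a=cv2.cvtColor(camera('wrist'),4); C=cam('wrist',o); cv2.imwrite('pics/w7.png',a)
g=cv2.cvtColor(a,6); S=cv2.split(cv2.cvtColor(a,40))[1]
u=lambda p:None
for c,s in blobs((g<60)&(S<120),150): print('dark',c.round(1),s)
for c,s in blobs((g>75)&(g<165)&(S<60),150): print('grey',c.round(1),s,toplane(C,c,.06),toplane(C,c,.065))
go([.449,.308,.1],90)
E
```

```text
dark [357.8 114.6] [345 100  34  53 365]
dark [272.3 138.4] [268 127  11  23 152]
dark [315.  156.4] [299 148  40  28 319]
dark [346.1 349.8] [   21   247   619   153 49277]
grey [328.2 137.2] [ 271   80  131  131 7125] [[0.45658724 0.33958721]] [[0.45648245 0.34006183]]
grey [531.2 147.6] [468 136 164  56 495] [[0.63649915 0.33031479]] [[0.63332807 0.33094745]]
grey [310.8 260.8] [303 241  16  45 510] [[0.44019768 0.22015325]] [[0.44037221 0.22266341]]
grey [330.7 261.1] [324 241  16  45 523] [[0.4596449 0.2198776]] [[0.45948799 0.22239247]]
grey [616.9 329.9] [ 592  312   48   36 1466] [[0.75892573 0.14066434]] [[0.7536681  0.14452926]]
grey [ 21.2 360. ] [   0  320   70   80 2748] [[0.12684406 0.10280044]] [[0.13235917 0.10731068]]
grey [430.9 345.7] [419 338  25  19 173] [[0.56661765 0.12103229]] [[0.56463758 0.1252318 ]]
grey [611.9 376. ] [593 364  35  27 640] [[0.76799449 0.08146382]] [[0.76258229 0.0863377 ]]
t 18.125 pos [0.4499 0.2977 0.2254] rot [ 1.800e+02 -2.000e-02  8.993e+01] open 0.0003 F [ 0.4 -0.1 -0.4] grip 0.0
lin [ 0.0103 -0.0009  0.1254]
rotvec/10 [ 0.    -0.002 -0.007]
```

I've used all ten views, so the rest is numeric.

```bash
python3 - <<'E'
from h import *
a=cv2.imread('pics/w7.png'); g=cv2.cvtColor(a,6)
print('cols',*range(264,376,4))
for r in range(130,220,4): print(r,*['%3d'%v for v in g[r,264:376:4]])
b=cv2.imread('pics/top0.png'); print(b.shape)
g=cv2.cvtColor(b,6)
print(*range(158,190)) 
for r in range(244,274): print(r,*['%3d'%v for v in g[r,158:190]])
E
```

```text
cols 264 268 272 276 280 284 288 292 296 300 304 308 312 316 320 324 328 332 336 340 344 348 352 356 360 364 368 372
130  88  42  40 137 156 158 157 159 158 158 158 159 159 159 159 159 160 158 159 159 158  73  64 174 172 171 169 168
134  89  51  43 111 156 158 158 157 158 158 158 159 158 159 160 159 159 160 159 162 159  99  55 169 174 173 172 170
138  88  64  46  72 154 157 159 158 158 158 159 159 159 159 159 159 160 158 159 160 161 125  54 156 175 174 173 169
142  88  80  41  49 148 158 158 158 159 159 159 158 159 158 160 159 162 160 158 160 161 150  57 130 175 173 170 171
146  90  88  45  42 133 158 158 159 160 158 158 161 142  96  92  92 134 157 160 161 158 158  61  98 176 174 174 170
150  89  88  68  63 113 157 158 158 158 159 154  76  56  54  55  57  57  62 142 161 160 159  78  69 177 173 174 171
154  88  88  89  91 100 155 159 158 158 155  69  53  55  57  59  58  60  59  62 138 161 160 108  61 171 174 173 173
158  89  88  88  93 127 149 159 159 158 100  54  56  74  91  95  94  80  60  60  80 165 167 140  78 162 178 175 175
162  89  91 116 141 143 147 158 160 157  61  56  73  99
[... 5086 characters left out ...]
 230 230 230 230 230 230 229 228 226 219
269 228 228 228 227 228 228 228 228 229 229 227 226 218 208 204 204 209 217 227 229 230 230 230 229 228 228 225 220 212 207 198 186
270 228 228 228 228 228 228 228 229 229 229 229 229 229 228 228 228 229 229 229 229 228 228 225 218 211 205 197 184 170 158 148 139
271 227 228 228 228 228 228 228 228 228 229 228 229 229 229 229 228 228 226 223 216 212 204 196 184 169 156 147 137 125 117 108 106
272 228 227 228 228 228 228 228 229 229 229 228 228 228 225 222 216 210 203 194 181 166 155 146 136 124 116 112 110 107 104 103 101
273 227 228 228 228 228 228 227 227 228 225 222 215 208 203 193 181 164 153 144 133 120 113 107 106 107 105 104 105 105 105 105 107
```

```bash
python3 - <<'E'
from h import *
o=bot.get_obs(); W=cam('wrist',o);T=cam('top')
for z in (.055,.06,.065,.07,.075): print(z,toplane(W,[321.5,172.5],z),toplane(T,[171.5,258],z))
E
```

```text
0.055 [[0.4508053  0.30686533]] [[0.44974488 0.31207914]]
0.06 [[0.45079981 0.30787538]] [[0.44946601 0.31074399]]
0.065 [[0.45079432 0.30888543]] [[0.44918714 0.30940884]]
0.07 [[0.45078883 0.30989549]] [[0.44890827 0.30807369]]
0.075 [[0.45078334 0.31090554]] [[0.4486294  0.30673854]]
```

Emit:
send_rows(
  linear=[
    [0.011,0,0.02],
    [0,0,0.04],
    [0,0,0.04],
    [0,0,0.02],
    [0,0,0.015],
    [0,0,0.004],
    [0,0,0],
  ],
  twist=[
    [0,0,0],
    [0,0,0],
    [0,0,0],
    [0,0,0],
    [0,0,0],
    [0,0,0],
    [0,0,0],
  ],
  gripper=[0,0,0,0,0,0,0],
)

```text
time: 19.0
ee_pos: [0.45, 0.3097, 0.0871]
tcp_rot: [179.9, -0.1, 90.0]
wrist_force: [0.6, 0.4, 0.5]
opening: -0.0
grasp_force: 0.0
```

Emit:
send_rows(
  linear=[
    [0,0,0.002],
    [0,0,0.001],
    [0,0,0],
  ],
  twist=[
    [0,0,0],
    [0,0,0],
    [0,0,0],
  ],
  gripper=[0,0,0],
)

```text
time: 19.38
ee_pos: [0.4502, 0.31, 0.084]
tcp_rot: [179.9, -0.1, 90.0]
wrist_force: [2.0, 0.3, 3.0]
opening: 0.0002
grasp_force: 1.2
```

Contact. I'll press on in small steps.

Emit:
send_rows(
  linear=[
    [0,0,0.002],
    [0,0,0.001],
    [0,0,0],
  ],
  twist=[
    [0,0,0],
    [0,0,0],
    [0,0,0],
  ],
  gripper=[0,0,0],
)

```text
time: 19.75
ee_pos: [0.4501, 0.31, 0.0807]
tcp_rot: [179.9, -0.1, 90.0]
wrist_force: [4.1, 1.6, 3.9]
opening: 0.0
grasp_force: 2.2
```

Emit:
send_rows(
  linear=[
    [0,0,0.001],
    [0,0,0.001],
    [0,0,0],
  ],
  twist=[
    [0,0,0],
    [0,0,0],
    [0,0,0],
  ],
  gripper=[0,0,0],
)

```text
time: 20.12
ee_pos: [0.4501, 0.31, 0.0799]
tcp_rot: [179.9, -0.1, 90.0]
wrist_force: [1.0, -1.9, 14.1]
opening: 0.0001
grasp_force: 6.9
```

Emit:
send_rows(
  linear=[
    [0,0,0.001],
    [0,0,0],
  ],
  twist=[
    [0,0,0],
    [0,0,0],
  ],
  gripper=[0,0],
)

```text
time: 20.38
ee_pos: [0.4502, 0.31, 0.0798]
tcp_rot: [179.9, -0.1, 90.0]
wrist_force: [-0.8, -2.4, 20.6]
opening: -0.0001
grasp_force: 10.2
```

The button is bottomed out: the force rises with no further travel. I'm letting it go and lifting.

Emit:
send_rows(
  linear=[
    [0,0,-0.004],
    [0,0,-0.01],
    [0,0,-0.03],
    [0,0,-0.05],
    [0,0,-0.05],
    [0,0,0],
    [0,0,0],
    [0,0,0],
  ],
  twist=[
    [0,0,0],
    [0,0,0],
    [0,0,0],
    [0,0,0],
    [0,0,0],
    [0,0,0],
    [0,0,0],
    [0,0,0],
  ],
  gripper=[0,0,0,0,0,0,0,0],
)

```text
time: 21.38
ee_pos: [0.449, 0.3093, 0.2197]
tcp_rot: [-179.9, 0.1, 90.0]
wrist_force: [-0.3, -0.7, -0.9]
opening: 0.0001
grasp_force: 0.0
```

```bash
python3 - <<'E'
from h import *
from workcell import ticket
go([.45,.31,.2])
im=cv2.cvtColor(camera('top'),4); T=cam('top'); hsv=cv2.split(cv2.cvtColor(im,40))
m=np.zeros((400,640),bool); m[210:280,405:468]=((hsv[1]>110)&(hsv[0]<20))[210:280,405:468]
for c,s in blobs(m,60): print('choke',c,s,toplane(T,c,.025))
g=cv2.cvtColor(im,6)[224,325:362]; print('pinhole row',*g)
print(toplane(T,[339,224],.066))
E
```

```text
t 21.375 pos [0.449  0.3093 0.2197] rot [-1.7986e+02  5.0000e-02  9.0000e+01] open 0.0001 F [-0.3 -0.7 -0.9] grip 0.0
lin [0.0007 0.001  0.0197]
choke [436.70418006 213.07073955] [405 210  63  26 311] [[ 0.54824417 -0.30720205]]
choke [435.92243767 245.8365651 ] [425 235  23  23 361] [[ 0.46989227 -0.30089217]]
choke [440.34615385 277.69230769] [405 267  63  13 156] [[ 0.39517845 -0.30713831]]
pinhole row 138 183 202 207 207 207 205 197 176 151 138 136 138 136 135 136 135 133 138 149 141 111 91 111 154 191 201 184 151 135 134 136 136 138 138 138 138
[[ 0.52046731 -0.06943425]]
```

```bash
python3 -c "
from workcell import ticket
print(ticket.job_done())"
```

```text
the job is handed in; nothing more can be done
None
```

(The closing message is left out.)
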